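# Stand the knocked-over card stand back on its foot

## Robot

A 7-joint arm with a two-finger parallel gripper is mounted at the origin on the work surface. World frame = base frame: x ahead of the robot, y to its left, z up, the work surface at z = 0. Lengths are in m, angles in rad, forces in N, time in s.
With the tool pointing down it reaches from about 0.425 to 0.875 m from the base axis. Payload 4.7 kg.
Tool frame: the origin (TCP) lies midway between the tips of the shut fingers; the grasp point (between the pads) lies 19 mm behind it (tcp_to_grasp is the z of the grasp point in the tool frame, in m); z points along the fingers, x is the direction in which the jaws open and shut, and the axes are right-handed (so a half turn about z gives the same grasp; the last joint's range is limited). The gripper opens to 85 mm and grips with 20 to 120 N. Pads are 22 mm wide; open, the fingers measure 114 mm over their backs; the gripper's body (76 mm by 85 mm) begins 54 mm behind the grasp point. The pads swing forward as they close: fully open they stand 13 mm farther back than shut.
Start: joints at [-1.192, 0.321, -0.07, 1.45, 0.023, 1.371, -0.057], TCP at [0.232, 0.607, 0.193] pointing down, gripper open.
Joint ranges: [-2.86, 2.86], [-0.3, 2.09], [-1.38, 1.24], [0.06, 2.45], [-1.56, 4.7], [0.09, 2.05], [-2.69, 2.69]. Speed limits (rad/s): [2.57, 2.57, 3.14, 3.14, 3.14, 3.14, 3.14].

## Interface

Orientations are given as a rotation vector (axis times angle).
In Python, from rig import * gives the robot as it stands.
- The arm moves only by the tool play_rows, never from a script. Its argument "increments" is a list of rows, each a list of 3 entries, a list of its own where there are three numbers: the shift along the tool's x, y, z in mm, then the turn, a rotation vector about the tool's x, y, z in degrees, then the gripper command: -1 is fully open, 1 is shut, values between are in proportion. A call has exactly 10 rows; each row shifts and turns the commanded pose from where the row before left it, along the tool's axes as they then stand; what a row does not reach is not made up. A row lasts 1/8 s, in which the tool goes at most 62.5 mm and 10.7 degrees, less where a joint would pass 70% of its speed; a pose out of reach is approached as far as the arm can. A call is refused whole if a number of a shift passes 62.5 or a number of a turn 10.7, either way. A call with a gripper value outside its range is refused whole. The fingers move at their own pace and stop on an object; "newtons" is the grip in N (left out, the last holds). Time passes only in rows, so rows that do not move let the fingers close, or fill a call up. It gives the time, the measured TCP pose, the force and the opening at its end, in the units of the state.
- get_obs(): the state, without advancing time (a new reading comes with each control period).
- snapshot(name): name is "scene" or "top" or "wrist"; returns (picture, depth): 480x640x3 uint8, red, green, blue; 480x640 float32, m along the optical axis (not along the pixel's ray), 0 where there is no reading.
- get_calibration(name): a dict with "mtx" (3x3 intrinsics, pixels), "world_to_cam" (4x4, takes a point from world to camera coordinates); the wrist camera has in their place "hand_eye" (4x4, takes a point from camera to tool coordinates, whose origin is the TCP and whose axes are the tool frame's). Camera axes: x right, y down, z forward; pixel columns grow to the right and rows downward; lengths in m; the calibration is good to about 2 mm. A picture is of the moment at which its call begins: read the wrist's pose just before it. get_calibration takes no time and is no camera call.
- close_job(): hands the job in, once; it reports no verdict.
The state is a dict: "time_s": time; "qpos": joint angles; "qvel": joint speeds; "joint_torque": joint torques, N m; "position": TCP position; "tcp_rot": TCP orientation; "contact_force": force on the tool from outside, world axes, zero at the start; "ft_torque": the same for the moment, N m; "width": finger opening in m.
Only numpy, scipy, OpenCV 4.12 (cv2) and the standard library are available. Lean on these libraries where they do the work, as an engineer would, in place of code of your own. Each camera call takes 0.05 s, during which the arm holds its last target. There are 200 camera calls.

## Task

Two white L-shaped price-card stands lie on their backs on the spice-shop counter, each with its foot sticking up in the air. Tip the larger one up about its bend, where it lies and without picking it up off the counter, until it stands on its foot with the card panel upright. Leave the smaller spare stand and the little blue-capped jar where they are.

Things in the scene. Friction and masses are not known exactly. Their poses are not given: they have to be found in the camera images.
- stand: The larger white L-shaped stand, 0.24 kg, 60 mm wide, lying on its back: panel (120 mm from the bend, 8 mm thick, brown card on its inner face) flat, foot (80 mm from the bend, 12 mm thick) up. Origin: middle of the bend's outer edge, on the counter. x: from the bend along the panel (straight up when it stands); z: along the foot (up at first); y: along the bend. It fills x >= 0, z >= 0.
- stand_foot (a point): Middle of the free end of the larger stand's foot, 80 mm from the bend and 6 mm from either face; 80 mm up at the start. When tipped it comes down on the side away from the panel. The foot is weighted: pushed near its top from the panel's side, the stand pivots about the bend with little slip, and past about 50 degrees goes over by itself onto the foot.
- spare: The smaller spare card stand of the same kind, to be left lying: panel 80 mm, foot 50 mm, 45 mm wide; panel 8 mm and foot 10 mm thick; origin and axes as for the larger one. Loose, 0.10 kg.
- jar: A closed ochre jar with a blue cap, 56 mm in diameter and 75 mm tall, standing loose near the far edge of the counter between the two stands; to be left alone. Origin at the centre of its underside, z up.
Things that resemble listed ones, but are neither listed nor needed, are in the scene too. What is shaped like the spare but purple or turquoise is not meant.

How it is judged:
At the end, for the whole second after the job is handed in: The larger stand stands at rest on its foot on the counter, its panel within about 10 degrees of vertical, its bend within 40 mm of where it was at the start; the spare stand still lies on its back and it and the jar are within 20 mm of where they were (angle between stand's own x axis and vertical below 0.17 rad and height (world z) of stand below 0.012 m and distance of stand from where it was at the start of the episode below 0.04 m and linear speed of stand below 0.02 m/s and distance of each of spare, jar from where it was at the start of the episode below 0.02 m and angle between spare's own z axis and vertical below 0.17 rad); the robot touches nothing.
It fails at once if the larger stand is picked up: its bend is more than 30 mm above the counter (height (world z) of stand above 0.03 m).
It fails at once if the spare stand is moved more than 20 mm (distance of spare from where it was at the start of the episode above 0.02 m).
It fails at once if the jar is moved more than 20 mm or tipped over (distance of jar from where it was at the start of the episode above 0.02 m or angle between jar's own z axis and vertical above 0.5 rad).
It also fails if it takes over 29 s, if anything falls off the work surface, if the arm or the gripper's body presses on something with over 40 N, if the wrist force passes 120 N, or if a joint passes its speed limit or range.

## Working session

There is one attempt and no reset: what is moved stays moved. The work goes in short steps, Python scripts to look and compute and a tool call to move; the robot and the scene stay as the last step left them, time stands still between calls to the robot, and variables do not carry over. Pictures are saved under pics/ and viewed, about 8 in all and at most 12, crops included, and the job is handed in when it is done.

Besides the shell and the picture viewer there is one more tool, called after "Request:" in YAML: its name, and indented under it one key for each argument. play_rows: Moves the arm, as the interface text tells. Its arguments: {"type":"object","properties":{"increments":{"type":"array"},"newtons":{"type":"number"}},"required":["increments"]}

```bash
mkdir -p pics; python3 - <<'E'
from rig import *
import cv2,numpy as np
o=get_obs();print({k:np.round(v,3) for k,v in o.items()})
for n in("scene","top"):
    p,d=snapshot(n);np.savez(f"pics/{n}.npz",p=p,d=d,**get_calibration(n));cv2.imwrite(f"pics/{n}.png",p[:,:,::-1])
print(get_calibration("wrist"))
E
```

```text
{'time_s': np.float64(0.0), 'qpos': array([-1.192,  0.322, -0.07 ,  1.452,  0.023,  1.371, -0.057]), 'qvel': array([ 0.002, -0.   , -0.   , -0.   , -0.001, -0.001, -0.001]), 'joint_torque': array([ 2.0000e-03, -4.9358e+01, -3.8200e-01, -3.1432e+01,  1.3000e-02,
        1.2000e-02, -0.0000e+00]), 'position': array([0.232, 0.607, 0.192]), 'tcp_rot': array([ 2.587e+00,  1.781e+00, -2.000e-03]), 'contact_force': array([-0.253,  0.197, -0.747]), 'ft_torque': array([-0.069, -0.031, -0.024]), 'width': np.float64(0.086)}
{'mtx': array([[397.18157775,   0.        , 316.31284899],
       [  0.        , 397.18157775, 243.50259715],
       [  0.        ,   0.        ,   1.        ]]), 'hand_eye': array([[ 9.99999814e-01,  5.36055901e-04, -2.92311415e-04,
        -7.25468006e-04],
       [-4.13252163e-04,  9.46647129e-01,  3.22271691e-01,
        -8.26519425e-02],
       [ 4.49471404e-04, -3.22271510e-01,  9.46647174e-01,
        -1.81237740e-01],
       [ 0.00000000e+00,  0.00000000e+00,  0.00000000e+00,
         1.00000000e+00]])}
```

View pics/scene.png

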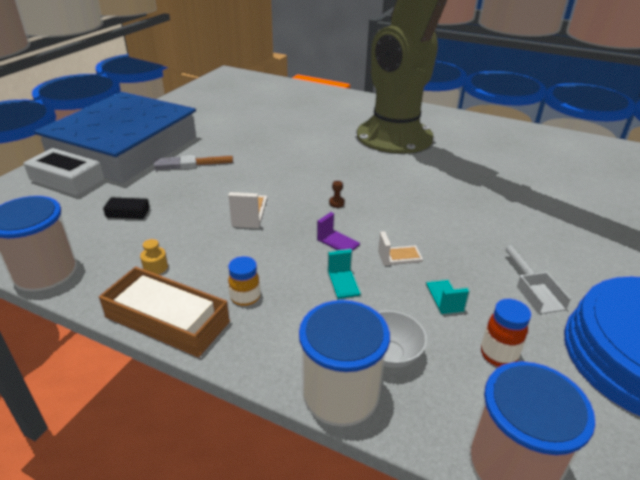

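View pics/top.png

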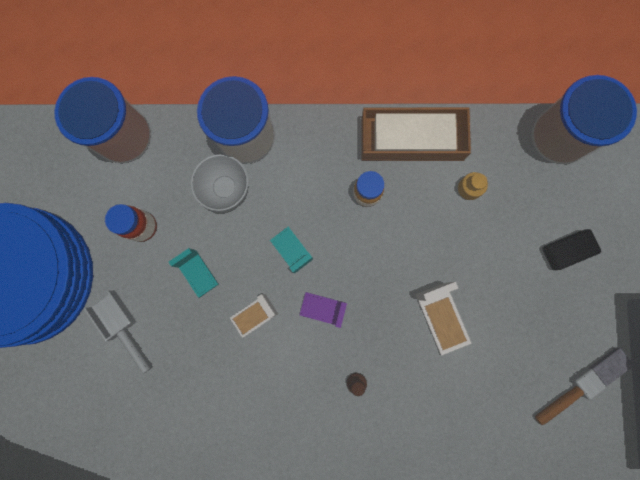

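The pictures show two white L-stands. The larger is at scene (247,208) and top (445,318), with its foot at the top end near (440,292). The smaller is at scene (398,250) and top (252,317). The lookalikes are turquoise at top (195,272) and (291,250), and purple at (323,309). The jar is at top (370,187). I choose the stand at top (445,318), because it is white and the larger of the two.

```bash
python3 - <<'E'
import cv2,numpy as np
def cloud(n,u0,u1,v0,v1):
    f=np.load(f"pics/{n}.npz");K=f['mtx'];T=np.linalg.inv(f['world_to_cam'])
    v,u=np.mgrid[v0:v1,u0:u1];d=f['d'][v0:v1,u0:u1]
    P=np.stack([(u-K[0,2])/K[0,0]*d,(v-K[1,2])/K[1,1]*d,d],-1)
    return P@T[:3,:3].T+T[:3,3],f['p'][v0:v1,u0:u1]
W=lambda C:(C.min(-1)>140)
for n,b,nm in(("top",(405,485,270,365),"stand"),("scene",(222,275,180,232),"stand"),("top",(220,285,285,345),"spare"),("scene",(370,428,225,270),"spare"),("top",(345,395,165,212),"jar")):
    P,C=cloud(n,*b)
    z=P[...,2]; m=(z>0.004)&(z<.15)
    Q=P[m]; print(n,nm,len(Q),"z pct",np.round(np.percentile(Q[:,2],[5,50,95,99]),3))
    for lo,hi in((.004,.02),(.02,.035),(.035,.06),(.06,.1)):
        q=Q[(Q[:,2]>lo)&(Q[:,2]<hi)]
        if len(q)>8:
            r=cv2.minAreaRect((q[:,:2]*1000).astype(np.float32)); print("  ",lo,hi,len(q),np.round(q.mean(0),3),"corners",np.round(cv2.boxPoints(r)).tolist())
p=cv2.imread("pics/top.png")[265:370,395:495];q=cv2.imread("pics/scene.png")[175:240,215:285]
cv2.imwrite("pics/crop.png",np.hstack([cv2.resize(p,(400,420)),cv2.resize(q,(400,420))]))
E
```

```text
top stand 2250 z pct [0.006 0.009 0.08  0.082]
   0.004 0.02 1887 [ 0.522 -0.163  0.008] corners [[447.0, -227.0], [616.0, -239.0], [625.0, -112.0], [456.0, -99.0]]
   0.02 0.035 29 [ 0.581 -0.13   0.027] corners [[565.0, -114.0], [597.0, -165.0], [605.0, -160.0], [574.0, -109.0]]
   0.035 0.06 48 [ 0.58  -0.129  0.048] corners [[564.0, -115.0], [597.0, -164.0], [606.0, -158.0], [573.0, -108.0]]
   0.06 0.1 286 [ 0.58  -0.139  0.079] corners [[563.0, -114.0], [586.0, -170.0], [597.0, -166.0], [575.0, -110.0]]
scene stand 1086 z pct [0.007 0.041 0.08  0.081]
   0.004 0.02 305 [ 0.548 -0.142  0.01 ] corners [[461.0, -153.0], [482.0, -210.0], [602.0, -165.0], [581.0, -108.0]]
   0.02 0.035 168 [ 0.585 -0.138  0.027] corners [[565.0, -115.0], [595.0, -167.0], [607.0, -160.0], [577.0, -108.0]]
   0.035 0.06 283 [ 0.585 -0.137  0.047] corners [[564.0, -115.0], [595.0, -168.0], [609.0, -160.0], [579.0, -107.0]]
   0.06 0.1 330 [ 0.584 -0.139  0.072] corners [[562.0, -116.0], [584.0, -172.0], [601.0, -165.0], [579.0, -109.0]]
top spare 1052 z pct [0.006 0.009 0.05  0.052]
   0.004 0.02 856 [
[... 476 characters left out ...]
.02 0.035 69 [0.561 0.169 0.027] corners [[530.0, 157.0], [536.0, 148.0], [575.0, 175.0], [569.0, 184.0]]
   0.035 0.06 149 [0.556 0.168 0.046] corners [[530.0, 158.0], [536.0, 148.0], [576.0, 176.0], [570.0, 185.0]]
top jar 873 z pct [0.02  0.074 0.077 0.078]
   0.004 0.02 44 [ 0.749 -0.014  0.013] corners [[724.0, -52.0], [766.0, -65.0], [791.0, 17.0], [749.0, 30.0]]
   0.02 0.035 49 [ 0.749 -0.012  0.029] corners [[731.0, -29.0], [753.0, -42.0], [783.0, 5.0], [761.0, 18.0]]
   0.035 0.06 167 [ 0.753 -0.015  0.046] corners [[733.0, -35.0], [766.0, -48.0], [787.0, 3.0], [754.0, 17.0]]
   0.06 0.1 613 [ 0.768 -0.02   0.075] corners [[745.0, 4.0], [746.0, -45.0], [794.0, -43.0], [793.0, 5.0]]
```

View pics/crop.png

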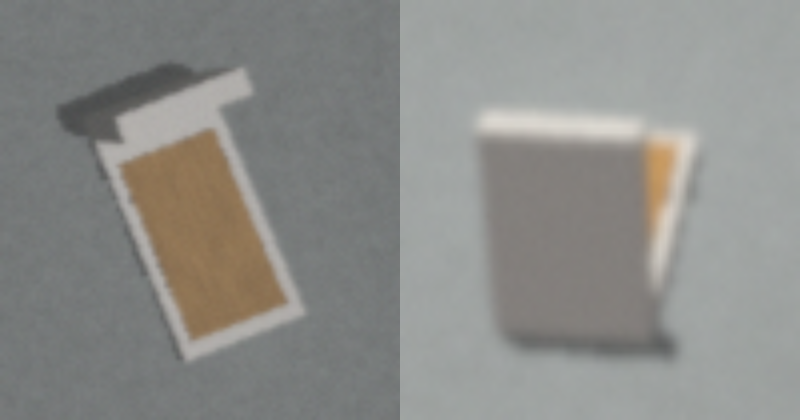

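The crop confirms the choice: a large white stand with a brown card on its panel and the foot up at the top-left end. Both views put the foot top at z = 0.080 m. The bend's middle is at about (0.590, -0.137), and the tip direction n is (0.936, 0.351). I'll go above the panel just behind the foot, with the gripper shut and the jaw axis along the bend.

Request:
play_rows:
  increments:
    - [[-30,50,0],[0,0,0],1]
    - [[-30,50,0],[0,0,0],1]
    - [[-30,50,0],[0,0,0],1]
    - [[-30,50,0],[0,0,0],1]
    - [[-30,50,0],[0,0,0],1]
    - [[-30,50,0],[0,0,0],1]
    - [[-30,50,0],[0,0,0],1]
    - [[-43,24,0],[0,0,0],1]
    - [[-43,24,0],[0,0,0],1]
    - [[-43,24,0],[0,0,0],1]

```text
time_s: 1.35
position: [0.5051, 0.1382, 0.1927]
tcp_rot: [-2.588, -1.781, 0.001]
contact_force: [1.6, 0.3, 0.2]
width: 0.0
```

Request:
play_rows:
  increments:
    - [[-43,24,0],[0,0,0],1]
    - [[-43,24,0],[0,0,0],1]
    - [[-43,24,0],[0,0,0],1]
    - [[-43,24,0],[0,0,0],1]
    - [[-43,24,0],[0,0,0],1]
    - [[-43,24,0],[0,0,0],1]
    - [[0,0,0],[0,0,10],1]
    - [[0,0,0],[0,0,10],1]
    - [[0,0,0],[0,0,10],1]
    - [[0,0,0],[0,0,10],1]

```text
time_s: 2.6
position: [0.5473, -0.1523, 0.1926]
tcp_rot: [-3.043, -0.78, 0.001]
contact_force: [-0.4, 0.0, 0.1]
width: 0.0002
```

Request:
play_rows:
  increments:
    - [[0,0,0],[0,0,10],1]
    - [[0,0,0],[0,0,10],1]
    - [[0,0,0],[0,0,10],1]
    - [[0,0,0],[0,0,10],1]
    - [[0,0,0],[0,0,10],1]
    - [[0,0,0],[0,0,10],1]
    - [[0,0,0],[0,0,10],1]
    - [[0,0,0],[0,0,10],1]
    - [[0,0,0],[0,0,10],1]
    - [[0,0,0],[0,0,8],1]

```text
time_s: 3.85
position: [0.5474, -0.1523, 0.1927]
tcp_rot: [2.586, -1.783, -0.001]
contact_force: [1.0, -0.3, -0.5]
width: -0.0002
```

```bash
cat > rel.py <<'E'
from rig import *
import numpy as np
from scipy.spatial.transform import Rotation as R
B=np.array([.590,-.137]);N=np.array([.936,.351]);L=np.array([-.351,.936])
def rel():
    o=get_obs();r=R.from_rotvec(o['tcp_rot']).as_matrix();p=o['position']
    print("t",o['time_s'],"tcp",np.round(p,4),"n,l mm",np.round([(p[:2]-B)@N*1e3,(p[:2]-B)@L*1e3],1),"w",o['width'])
    print("n in tool",np.round(r.T@[*N,0],3),"l in tool",np.round(r.T@[*L,0],3),"z",np.round(r[:,2],3),"F",np.round(o['contact_force'],1),"q",np.round(o['qpos'],2))
    return o,r
E
python3 - <<'E'
from rel import *
import cv2
o,r=rel()
p,d=snapshot("wrist");cv2.imwrite("pics/w1.png",p[:,:,::-1])
c=get_calibration("wrist");K=c['mtx'];H=c['hand_eye']
v,u=np.mgrid[:480,:640];P=np.stack([(u-K[0,2])/K[0,0]*d,(v-K[1,2])/K[1,1]*d,d],-1)
P=P@H[:3,:3].T+H[:3,3];P=P@r.T+o['position'];Q=P[d>0]
n=(Q[:,:2]-B)@N*1e3;l=(Q[:,:2]-B)@L*1e3;z=Q[:,2]*1e3
m=(abs(n+20)<80)&(abs(l)<60)
for lo,hi in((76,84),(20,74)):
    k=m&(z>lo)&(z<hi)
    if k.sum()>20:print(lo,hi,k.sum(),"n",np.percentile(n[k],[2,50,98]).round(),"l",np.percentile(l[k],[2,50,98]).round(),"z",np.median(z[k]).round(1))
E
```

```text
t 3.85 tcp [ 0.5474 -0.1523  0.1927] n,l mm [-45.3   0.7] w -0.00018252175506572945
n in tool [ 0.005 -1.    -0.001] l in tool [-1.    -0.005  0.   ] z [-0.001  0.    -1.   ] F [ 1.  -0.3 -0.5] q [-0.47  0.18  0.79  1.68 -0.13  1.33 -0.87]
76 84 1389 n [-17. -11.  -5.] l [-31.  -2.  27.] z 80.4
20 74 652 n [-6. -5. -5.] l [-30.  -1.  27.] z 50.2
```

View pics/w1.png

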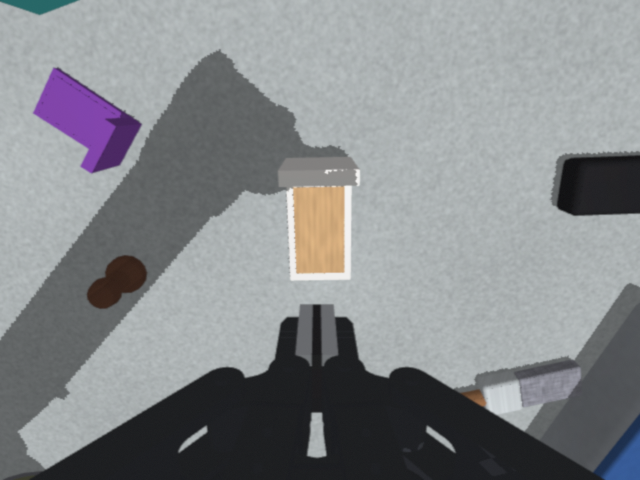

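The wrist view shows the foot end at (318,172) and the panel down to (320,278), with the shut fingers behind it at (317,305). It puts the foot's inner face at n of about -16 mm, 4 mm nearer than the first estimate, and the lateral offset at -2 mm. I'll descend to z = 70 mm and start the push.

Request:
play_rows:
  increments:
    - [[2,0,40],[0,0,0],1]
    - [[0,0,40],[0,0,0],1]
    - [[0,0,30],[0,0,0],1]
    - [[0,0,13],[0,0,0],1]
    - [[0,0,0],[0,0,0],1]
    - [[0,-6,0],[0,0,0],1]
    - [[0,-6,0],[0,0,0],1]
    - [[0,-6,0],[0,0,0],1]
    - [[0,-6,0],[0,0,0],1]
    - [[0,-6,0],[0,0,0],1]

```text
time_s: 5.15
position: [0.5769, -0.1432, 0.0702]
tcp_rot: [-2.591, 1.777, -0.0]
contact_force: [0.7, 1.2, 0.9]
width: -0.0002
```

```bash
python3 - <<'E'
from rel import *
import cv2
rel()
p,d=snapshot("scene");q,_=snapshot("wrist")
cv2.imwrite("pics/s2.png",np.hstack([cv2.resize(p[150:270,180:310],(400,370)),cv2.resize(q,(400,370))])[:,:,::-1])
E
```

```text
t 5.15 tcp [ 0.5769 -0.1432  0.0702] n,l mm [-14.4  -1.2] w -0.00015297875772800207
n in tool [ 0.01 -1.    0.  ] l in tool [-1.   -0.01 -0.  ] z [ 0.  0. -1.] F [0.7 1.2 0.9] q [-0.42  0.36  0.74  1.76 -0.27  1.12 -0.79]
```

View pics/s2.png

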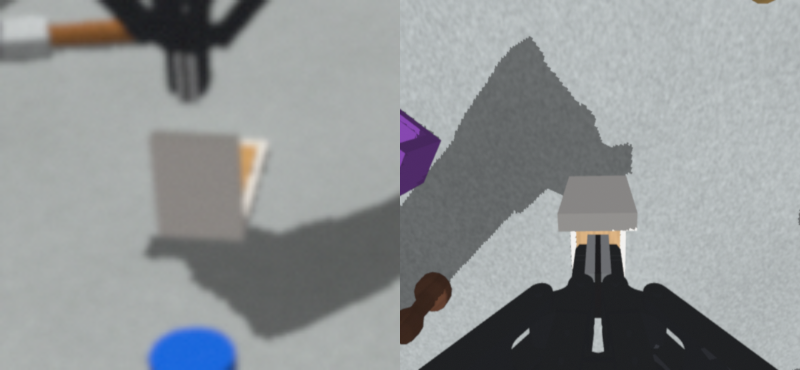

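Neither view shows contact yet. In the scene crop the tips at (187,100) stand behind the foot edge at (195,135), and in the wrist view there is a gap at (597,235). That disagrees with the position estimate, so I'll measure it directly.

```bash
cat >> rel.py <<'E'
def foot():
    o,r=rel();p,d=snapshot("wrist");c=get_calibration("wrist");K=c['mtx'];H=c['hand_eye']
    v,u=np.mgrid[:480,:640];P=np.stack([(u-K[0,2])/K[0,0]*d,(v-K[1,2])/K[1,1]*d,d],-1)
    T=P@H[:3,:3].T+H[:3,3];W=T@r.T+o['position'];n=(W[...,:2]-B)@N*1e3;l=(W[...,:2]-B)@L*1e3;z=W[...,2]*1e3
    for cu in(290,340):
        print("col",cu,[(int(y),*(int(round(a[y,cu])) for a in(n,l,z))) for y in range(180,380,10) if d[y,cu]>0])
    pix=p
    ps,ds=snapshot("scene");cs=get_calibration("scene");K=cs['mtx'];Ti=np.linalg.inv(cs['world_to_cam'])
    P=np.stack([(u-K[0,2])/K[0,0]*ds,(v-K[1,2])/K[1,1]*ds,ds],-1)@Ti[:3,:3].T+Ti[:3,3]
    n=(P[...,:2]-B)@N*1e3;l=(P[...,:2]-B)@L*1e3;z=P[...,2]*1e3
    for cu in(240,250): print("scene",cu,[(int(y),*(int(round(a[y,cu])) for a in(n,l,z))) for y in range(168,236,4)])
    return p,ps
E
python3 -c "
from rel import *
import cv2
p,s=foot()
x=np.array([-14.4]);c=get_calibration('scene');w=c['world_to_cam']@np.r_[get_obs()['position'],1];k=c['mtx']@w[:3];print('tcp in scene px',k[:2]/k[2])
c=get_calibration('wrist');w=np.linalg.inv(c['hand_eye'])[:3,3];k=c['mtx']@w;print('tcp wrist px',k[:2]/k[2])
"
```

```text
t 5.25 tcp [ 0.5771 -0.143   0.0701] n,l mm [-14.1  -1.1] w -0.00038315861746246064
n in tool [ 0.01 -1.    0.  ] l in tool [-1.   -0.01 -0.  ] z [ 0. -0. -1.] F [-0.5 -0.2 -0.1] q [-0.42  0.36  0.74  1.76 -0.27  1.12 -0.79]
col 290 [(180, 25, 15, 0), (190, 19, 15, 0), (200, 13, 15, 1), (210, 6, 15, -1), (220, 0, 15, 2), (230, -5, 15, 8), (240, -5, 14, 28), (250, -5, 13, 46), (260, -5, 12, 60), (270, -6, 11, 73), (280, -7, 10, 82), (290, -13, 11, 80), (300, -55, 15, 9), (310, -61, 15, 10), (320, -7, 8, 118), (330, -7, 8, 126), (340, -8, 7, 131), (350, -7, 7, 138), (360, -1, 6, 153), (370, -2, 6, 156)]
col 340 [(180, 26, -17, 0), (190, 19, -17, 0), (200, 13, -17, 1), (210, 6, -17, -1), (220, 0, -17, 1), (230, -5, -17, 8), (240, -5, -16, 29), (250, -5, -15, 46), (260, -5, -14, 62), (270, -4, -13, 76), (280, -7, -13, 81), (290, -12, -13, 81), (300, -54, -18, 10), (310, -62, -19, 9), (320, -7, -11, 118), (330, -8, -11, 124), (340, -7, -10, 132), (350, -7, -10, 138), (360, -1, -9, 152), (370, -2, -9, 156)]
scene 240 [(168, -4, 0, 144), (172, -4, -1, 135), (176, -1, -1, 127), (180, -5, -3, 116), (184, -184, -51, -3), (188, -162, -46, -1), (192, -18, -9, 78), (196, -5, -6, 77), (200, -4, -6, 68), (204, -7, -8, 56), (208, -5, -8, 47), (212, -3, -8, 38), (216, -7, -10, 25), (220, -4, -10, 16), (224, -5, -11, 5), (228, 4, -10, 1), (232, 17, -7, 0)]
scene 250 [(168, -262, -42, 0), (172, -244, -38, -2), (176, -219, -33, 1), (180, -202, -30, 0), (184, -181, -25, 1), (188, -161, -21, 1), (192, -151, -19, -3), (196, -5, 16, 79), (200, -5, 15, 69), (204, -6, 14, 58), (208, -6, 13, 48), (212, -5, 13, 38), (216, -5, 12, 28), (220, -5, 12, 18), (224, -6, 11, 6), (228, 0, 12, 0), (232, 14, 14, 0)]
tcp in scene px [243.37879301 196.38544773]
tcp wrist px [314.50845278 283.49161098]
```

Both cameras agree that the foot hasn't moved and that the visible fingertips are at z of about 115 mm, some 45 mm above the reported TCP. I'll profile the gripper before going on.

```bash
python3 - <<'E'
from rel import *
import cv2
o,r=rel();out=[]
v,u=np.mgrid[:480,:640]
for nm in("scene","top","wrist"):
    p,d=snapshot(nm);c=get_calibration(nm);K=c['mtx'];P=np.stack([(u-K[0,2])/K[0,0]*d,(v-K[1,2])/K[1,1]*d,d],-1)
    if nm=="wrist":P=P@c['hand_eye'][:3,:3].T+c['hand_eye'][:3,3];P=P@r.T+o['position']
    else:
        T=np.linalg.inv(c['world_to_cam']);P=P@T[:3,:3].T+T[:3,3]
    n=(P[...,:2]-o['position'][:2])@N*1e3;l=(P[...,:2]-o['position'][:2])@L*1e3;z=P[...,2]*1e3-o['position'][2]*1e3
    dark=(p.max(-1)<75)|(z>15)
    for a in range(-10,200,10):
        k=(d>0)&dark&(z>a)&(z<=a+10)&(abs(n)<90)&(abs(l)<90)
        if k.sum()>4:print(nm,a,k.sum(),"n",np.percentile(n[k],[1,99]).round(),"l",np.percentile(l[k],[1,99]).round())
    if nm=="scene":a=cv2.resize(p[100:240,170:330],(640,560),interpolation=cv2.INTER_CUBIC)
cv2.imwrite("pics/g.png",a[:,:,::-1])
E
```

```text
t 5.35 tcp [ 0.5763 -0.1435  0.07  ] n,l mm [-15.1  -1.3] w -0.00028955029027704027
n in tool [ 0.01 -1.   -0.  ] l in tool [-1.   -0.01 -0.  ] z [-0. -0. -1.] F [-0.1  0.1 -0.5] q [-0.42  0.36  0.74  1.76 -0.27  1.12 -0.79]
scene 40 46 n [-1. 14.] l [-11.  13.]
scene 50 57 n [-2. 14.] l [-12.  14.]
scene 60 66 n [-3. 15.] l [-14.  14.]
scene 70 60 n [-1. 15.] l [-15.  15.]
scene 80 132 n [-9. 17.] l [-30.  32.]
scene 90 199 n [-10.  16.] l [-39.  39.]
scene 100 182 n [-11.  20.] l [-46.  47.]
scene 110 187 n [-8. 20.] l [-55.  54.]
scene 120 274 n [-6. 20.] l [-59.  62.]
scene 130 275 n [-7. 23.] l [-58.  59.]
scene 140 250 n [-6. 22.] l [-42.  45.]
scene 150 149 n [-5. 15.] l [-38.  40.]
scene 160 81 n [-6. 39.] l [-35.  38.]
scene 170 188 n [ 4. 40.] l [-32.  38.]
scene 180 206 n [-0. 41.] l [-33.  37.]
scene 190 209 n [-3. 40.] l [-31.  38.]
top 90 19 n [ 7. 14.] l [21. 38.]
top 100 17 n [ 6. 12.] l [28. 43.]
top 110 22 n [-11.  12.] l [35. 50.]
top 120 97 n [-13.  13.] l [41. 62.]
top 130 140 n [-12.  12.] l [45. 62.]
top 140 65 n [-10.  11.] l [31. 48.]
top 150 45 n [-9. 11.] l [36. 42.]
top 160 26 n [-13.  25.] l [27. 38.]
top 170 84 n [-26.  38.] l [ 4. 39.]
top 180 90 n [-28.  38.] l [ 2. 38.]
top 190 89 n [-27.  38.] l [ 6. 38.]
wrist 40 522 n [ 6. 11.] l [-13.  12.]
wrist 50 1070 n [ 6. 11.] l [-14.  12.]
wrist 60 1260 n [ 6. 12.] l [-14.  12.]
wrist 70 1459 n [-11.  12.] l [-14.  12.]
wrist 80 4305 n [-10.  14.] l [-33.  32.]
wrist 90 11210 n [-9. 13.] l [-39.  37.]
wrist 100 9572 n [-9. 17.] l [-48.  46.]
wrist 110 14092 n [ 2. 18.] l [-55.  54.]
wrist 120 3237 n [11. 18.] l [-56.  54.]Traceback (most recent call last):
  File "<stdin>", line 16, in <module>
TypeError: 'int' object is not subscriptable
```

The fingertips end about 43 mm behind the reported TCP. The column above them is thin, within ±14 mm in n, for over 100 mm. I'll retreat, lower by that 43 mm and push again.

Request:
play_rows:
  increments:
    - [[0,14,0],[0,0,0],1]
    - [[0,14,0],[0,0,0],1]
    - [[0,0,15],[0,0,0],1]
    - [[0,0,15],[0,0,0],1]
    - [[0,0,12],[0,0,0],1]
    - [[0,-5,0],[0,0,0],1]
    - [[0,-5,0],[0,0,0],1]
    - [[0,-5,0],[0,0,0],1]
    - [[0,-5,0],[0,0,0],1]
    - [[0,-5,0],[0,0,0],1]

```text
time_s: 6.75
position: [0.5741, -0.1445, 0.0284]
tcp_rot: [-2.59, 1.777, -0.001]
contact_force: [-0.7, -0.8, 0.1]
width: 0.0002
```

```bash
python3 -c "
from rel import *
import cv2
p,s=foot();cv2.imwrite('pics/s3.png',np.hstack([cv2.resize(s[130:270,180:330],(400,370)),cv2.resize(p,(400,370))])[:,:,::-1])"
```

```text
t 6.75 tcp [ 0.5741 -0.1445  0.0284] n,l mm [-17.5  -1.4] w 0.000159613449045028
n in tool [ 0.01 -1.    0.  ] l in tool [-1.   -0.01 -0.  ] z [ 0. -0. -1.] F [-0.7 -0.8  0.1] q [-0.4   0.4   0.73  1.8  -0.31  1.05 -0.76]
col 290 [(180, 29, 12, 1), (190, 24, 12, 1), (200, 19, 12, 1), (210, 13, 12, 1), (220, 7, 12, 0), (230, 2, 12, 0), (240, -4, 12, 0), (250, -2, 11, 22), (260, 1, 10, 44), (270, 4, 8, 62), (280, 5, 8, 76), (290, 3, 7, 79), (300, -1, 7, 80), (310, -4, 7, 81), (320, -11, 8, 76), (330, -11, 7, 84), (340, -11, 7, 90), (350, -11, 6, 96), (360, -4, 6, 111), (370, -5, 5, 114)]
col 340 [(180, 30, -14, 1), (190, 24, -14, 1), (200, 19, -15, 1), (210, 13, -15, -1), (220, 8, -15, 0), (230, 2, -15, 0), (240, -4, -15, 1), (250, -1, -14, 24), (260, 2, -13, 46), (270, 4, -12, 63), (280, 7, -11, 78), (290, 4, -11, 80), (300, 0, -11, 81), (310, -4, -11, 81), (320, -11, -11, 76), (330, -11, -11, 84), (340, -11, -10, 90), (350, -10, -10, 97), (360, -4, -9, 111), (370, -6, -9, 113)]
scene 240 [(168, -5, -1, 144), (172, -24, -6, 123), (176, -22, -7, 115), (180, -6, -3, 115), (184, -10, -5, 103), (188, -5, -4, 96), (192, -4, -5, 87), (196, -2, -5, 79), (200, 8, -3, 76), (204, 8, -4, 65), (208, 3, -6, 52), (212, 2, -7, 41), (216, 4, -7, 33), (220, 0, -9, 19), (224, -2, -10, 7), (228, 4, -9, 1), (232, 18, -7, 0)]
scene 250 [(168, -5, 20, 145), (172, -26, 14, 124), (176, -16, 16, 120), (180, -8, 17, 115), (184, -180, -25, 1), (188, -25, 12, 85), (192, -18, 13, 80), (196, -1, 16, 81), (200, 9, 18, 78), (204, 9, 18, 68), (208, 7, 16, 56), (212, 0, 14, 42), (216, 3, 14, 34), (220, 0, 13, 21), (224, -1, 12, 10), (228, -1, 11, -1), (232, 12, 14, -2)]
```

View pics/s3.png

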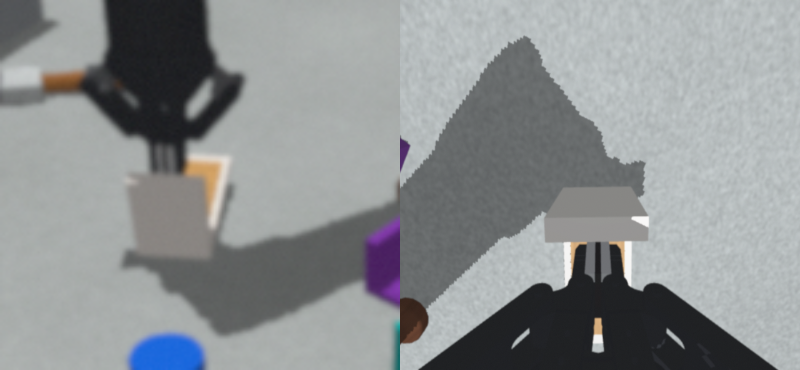

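The foot is tipping (about 8°): the scene crop shows the panel's far end rising at (210,160), and the bend hasn't slipped. I'll continue along the arc.

Request:
play_rows:
  increments:
    - [[0,-6,1],[0,0,0],1]
    - [[0,-6,1],[0,0,0],1]
    - [[0,-6,1],[0,0,0],1]
    - [[0,-6,1.5],[0,0,0],1]
    - [[0,-6,1.5],[0,0,0],1]
    - [[0,-5.5,2.5],[0,0,0],1]
    - [[0,-5.5,2.5],[0,0,0],1]
    - [[0,-6,3],[0,0,0],1]
    - [[0,-5,3],[0,0,0],1]
    - [[0,0,0],[0,0,0],1]

```text
time_s: 8.1
position: [0.6222, -0.1255, 0.0107]
tcp_rot: [2.591, -1.776, -0.001]
contact_force: [0.4, -0.2, 0.0]
width: -0.0004
```

```bash
python3 -c "
from rel import *
import cv2
p,s=foot();cv2.imwrite('pics/s4.png',np.hstack([cv2.resize(s[130:270,180:330],(400,370)),cv2.resize(p,(400,370))])[:,:,::-1])"
```

```text
t 8.1 tcp [ 0.6222 -0.1255  0.0107] n,l mm [34.2 -0.5] w -0.0003591370123126448
n in tool [ 0.01 -1.   -0.  ] l in tool [-1.   -0.01  0.  ] z [-0.  0. -1.] F [ 0.4 -0.2  0. ] q [-0.38  0.51  0.69  1.7  -0.36  1.06 -0.78]
col 290 [(180, 84, 12, 1), (190, 79, 12, 1), (200, 75, 12, 3), (210, 72, 11, 12), (220, 68, 11, 13), (230, 63, 11, 13), (240, 57, 11, 12), (250, 53, 11, 14), (260, 47, 11, 12), (270, 42, 12, 11), (280, 37, 12, 13), (290, 31, 12, 12), (300, 26, 12, 13), (310, 20, 12, 12), (320, 41, 9, 59), (330, 40, 8, 65), (340, 41, 8, 72), (350, 40, 7, 77), (360, 48, 6, 93), (370, 46, 6, 96)]
col 340 [(180, 84, -12, 0), (190, 79, -13, -1), (200, 75, -12, 4), (210, 73, -12, 14), (220, 67, -12, 12), (230, 63, -12, 12), (240, 58, -12, 13), (250, 53, -13, 13), (260, 48, -13, 13), (270, 43, -13, 14), (280, 37, -13, 12), (290, 32, -13, 12), (300, 26, -13, 12), (310, 21, -14, 13), (320, 41, -10, 59), (330, 41, -10, 66), (340, 41, -10, 73), (350, 41, -9, 78), (360, 48, -8, 93), (370, 47, -8, 96)]
scene 240 [(168, 68, 18, 185), (172, 47, 12, 164), (176, 52, 13, 158), (180, 55, 13, 152), (184, 54, 12, 142), (188, 49, 10, 130), (192, 52, 10, 122), (196, 50, 9, 112), (200, 46, 7, 100), (204, 49, 7, 93), (208, 45, 5, 80), (212, 884, 232, 647), (216, 44, 4, 60), (220, 44, 3, 50), (224, 5, -9, 12), (228, 19, -5, 12), (232, 36, -1, 14)]
scene 250 [(168, 45, 32, 173), (172, 45, 31, 164), (176, 44, 30, 155), (180, 45, 30, 147), (184, 41, 28, 135), (188, 6, 19, 105), (192, 24, 23, 106), (196, 45, 28, 111), (200, 50, 28, 104), (204, 4, 16, 64), (208, 2, 15, 53), (212, 4, 15, 44), (216, 5, 15, 35), (220, 4, 14, 24), (224, 3, 13, 13), (228, 16, 15, 11), (232, 30, 18, 11)]
```

View pics/s4.png

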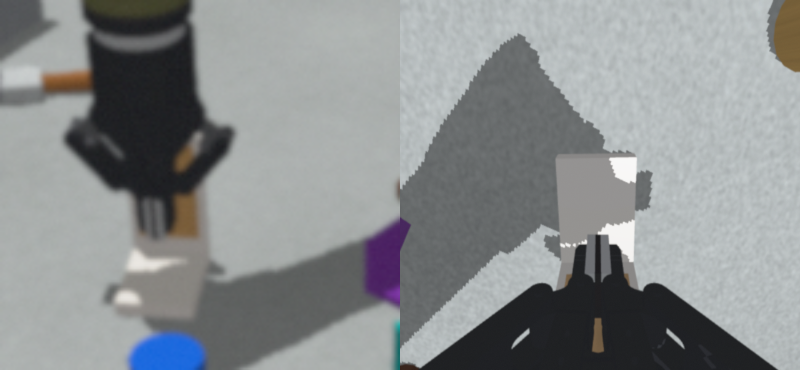

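The stand has gone over. Its foot is flat with the top face at z = 12-13 mm, and the panel's inner face is vertical at n of about 4 mm. I'll move slightly forward, clear of the panel, and straight up.

Request:
play_rows:
  increments:
    - [[0,-4,0],[0,0,0],1]
    - [[0,0,-10],[0,0,0],1]
    - [[0,0,-20],[0,0,0],1]
    - [[0,0,-25],[0,0,0],1]
    - [[0,0,-30],[0,0,0],1]
    - [[0,0,-30],[0,0,0],1]
    - [[0,0,-30],[0,0,0],1]
    - [[0,0,-30],[0,0,0],1]
    - [[0,0,0],[0,0,0],1]
    - [[0,0,0],[0,0,0],1]

```text
time_s: 9.45
position: [0.6256, -0.1244, 0.1864]
tcp_rot: [-2.59, 1.777, -0.0]
contact_force: [-0.5, -0.2, -0.7]
width: -0.0001
```

```bash
python3 - <<'E'
from rel import *
import cv2
rel();v,u=np.mgrid[:480,:640]
def pc(p,d,c):
    K=c['mtx'];T=np.linalg.inv(c['world_to_cam']);P=np.stack([(u-K[0,2])/K[0,0]*d,(v-K[1,2])/K[1,1]*d,d],-1)
    return P@T[:3,:3].T+T[:3,3]
p,d=snapshot("scene");P=pc(p,d,get_calibration("scene"));f=np.load("pics/scene.npz");P0=pc(f['p'],f['d'],f)
n=(P[...,:2]-B)@N*1e3;l=(P[...,:2]-B)@L*1e3;z=P[...,2]*1e3
k=(abs(n-5)<20)&(abs(l)<22)&(z>25)&(z<112)&(d>0)
print("panel pts",k.sum(),"tilt deg",np.degrees(np.arctan(np.polyfit(z[k],n[k],1)))[0],"n at 0",np.polyfit(z[k],n[k],1)[1],"zmax",z[(abs(n-5)<20)&(abs(l)<28)&(z<140)].max())
for nm,c,rd in(("spare",(.54,.19),.075),("jar",(.76,-.017),.06)):
    for Q in(P0,P):
        m=(np.hypot(Q[...,0]-c[0],Q[...,1]-c[1])<rd)&(Q[...,2]>.02)&(Q[...,2]<.1);print(nm,m.sum(),Q[m].mean(0).round(4))
cv2.imwrite("pics/s5.png",p[:,:,::-1])
E
```

```text
t 9.45 tcp [ 0.6256 -0.1244  0.1864] n,l mm [37.8 -0.7] w -0.00013506554693193862
n in tool [ 0.009 -1.     0.001] l in tool [-1.    -0.009  0.   ] z [ 0.  0. -1.] F [-0.5 -0.2 -0.7] q [-0.43  0.36  0.76  1.52 -0.25  1.36 -0.86]
panel pts 725 tilt deg -0.027083679925978633 n at 0 4.544968072120903 zmax 121.81674411941945
spare 218 [0.5578 0.1681 0.0402]
spare 218 [0.5574 0.1679 0.0401]
jar 1168 [ 0.7817 -0.013   0.0559]
jar 1163 [ 0.7816 -0.0131  0.056 ]
```

View pics/s5.png

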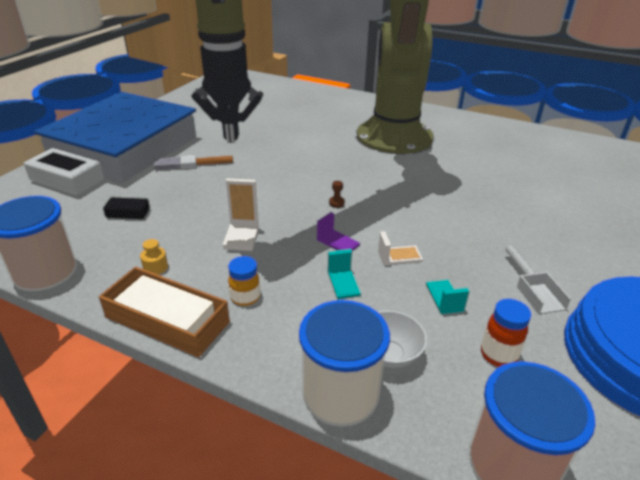

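The stand is upright at (242,210), the spare at (400,250) and the jar at (243,280) haven't moved, and the gripper is clear.

```bash
python3 -c "
from rig import *
print(close_job())"
```

```text
the job is handed in; nothing more can be done
None
```

The larger stand now stands upright on its foot, and I handed the job in at about 9.5 s of the 29 s allowed. I pushed the foot near its top from the panel side with the gripper shut, and it went over by itself onto its foot.

**Last checks:**

| Check | Measured | Limit |
|---|---|---|
| Panel tilt from vertical | about 0.03° | about 10° |
| Panel top height | about 0.12 m | none (expected 0.120 m) |
| Bend movement | 1–4 mm, no visible slip | 40 mm |
| Spare movement | under 1 mm | 20 mm |
| Jar movement | under 1 mm | 20 mm |

The gripper was raised clear of everything, and the force reading was at noise level.

**What disagreed:**
- **Fingertips:** the cameras showed them about 43 mm behind the reported TCP. My first push therefore passed above the foot without touching it. I lowered the tool by that amount and the second push worked.
- **Foot position:** the close look from the wrist camera put the foot about 4–5 mm nearer the robot than the first estimate from the scene camera.

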